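# Hang the ball-pein hammer in its bench ring

### The arm

A 6-joint arm with a two-finger parallel gripper is mounted at the origin on the work surface. World frame = base frame: x ahead of the robot, y to its left, z up, the work surface at z = 0. Lengths are in m, angles in rad, forces in N, time in s.
With the tool pointing down it reaches from about 0.375 to 0.925 m from the base axis. Payload 5.7 kg.
Tool frame: the origin (TCP) lies midway between the tips of the shut fingers; the grasp point (between the pads) lies 19 mm behind it; z points along the fingers, y is the line along which they close (so a half turn about z gives the same grasp; the last joint's range is limited). The gripper opens to 85 mm and grips with 20 to 120 N. Pads are 22 mm wide; open, the fingers measure 114 mm over their backs; the gripper's body (76 mm by 85 mm) begins 54 mm behind the grasp point. The pads swing forward as they close: fully open they stand 13 mm farther back than shut.
Start: joints at [-1.275, 0.359, 1.51, -0, 1.272, -0.115], TCP at [0.24, -0.55, 0.231] pointing down, gripper open.
Joint ranges: [-2.97, 2.97], [-1.01, 2.36], [0.21, 2.38], [-0.96, 4.11], [0.2, 2.71], [-2.98, 2.98]. Speed limits (rad/s): [2.39, 2.39, 3.14, 3.14, 3.14, 3.14].

### API

Orientations are given as a rotation vector (axis times angle).
In Python, from plant import read_state, imaging, job gives the robot as it stands.
- The arm moves only by the tool drive_tool, never from a script. Its argument "motion" is text: rows parted by semicolons, each of 6 numbers parted by spaces: the shift along the tool's x, y, z in mm, then the turn, a rotation vector about the tool's x, y, z in rad. A call has 1 to 8 rows; each row is the pose to reach, as a shift and turn from the pose commanded when the call began, along the tool's axes at that moment; what a row does not reach only later rows make up. A row lasts 1/10 s, in which the tool goes at most 50 mm and 8.59 degrees, less where a joint would pass 70% of its speed; a pose out of reach is approached as far as the arm can. A call with a gripper value outside its range is refused whole. "jaw" is the finger opening in mm, from 0 to 85.4, set as the call begins (left out, the last holds). The fingers move at their own pace and stop on an object; the grip force is fixed at half the most. Time passes only in rows, so rows that repeat a pose let the fingers close. It gives the time, the measured TCP pose, the force, the opening and the grip force at its end, in the units of the state.
- read_state(): the state, without advancing time (a new reading comes with each control period).
- imaging.read_camera(name): name is "scene" or "side" or "wrist"; returns a dict with "image" (480x640x3 uint8, red, green, blue), "intrinsics" (3x3 intrinsics, pixels), "cam_to_world" (4x4, takes a point from camera to world coordinates); the wrist camera has in their place "tool_from_camera" (4x4, takes a point from camera to tool coordinates, whose origin is the TCP and whose axes are the flange's). Camera axes: x right, y down, z forward; pixel columns grow to the right and rows downward; lengths in m; the calibration is good to about 2 mm. A picture is of the moment at which its call begins: read the wrist's pose just before it. There is no depth.
- job.finish_job(): hands the job in; it is judged then, once.
The state is a dict: "time": time; "joints": joint angles; "dq": joint speeds; "tau": joint torques, N m; "tcp_pos": TCP position; "ee_rot": TCP orientation; "contact_force": force on the tool from outside, world axes, zero at the start; "moment": the same for the moment, N m; "opening": finger opening in m; "grip_force": force on a finger pad.
Only numpy, scipy, OpenCV 4.12 (cv2) and the standard library are available. Lean on these libraries where they do the work, as an engineer would, in place of code of your own. Each camera call takes 0.05 s, during which the arm holds its last target. There are 200 camera calls.

### The job

Take the steel ball-pein hammer out of the wooden kit block and hang it in the steel ring holder on the bench: feed its handle at least halfway down through the ring before you let go, so that it ends up hanging upright in the ring with its head caught on top. Leave the rubber mallet and the T-handle wrench standing in the block.

Things in the scene. Friction and masses are not known exactly. Their poses are not given: they have to be found in the camera images.
- hammer: Stubby ball-pein hammer standing loosely, head up, in a well of the wooden block. Origin: centre of the handle's butt; z up the handle to the head. Wooden handle 24 mm diameter. Steel head: underside at z = 118 mm, top at 144 mm; 96 mm long along its x, 24 mm wide (26 at the ends), flat sides facing +y and -y. Butt 10 mm above the bench. Neighbour tools stand 100 mm off, along about its y.
- holder: Steel ring holder fixed to the bench. Origin: on the bench straight below the ring's centre; z up. Level ring 50 mm inner, 64 mm outer diameter, 14 mm high, top face 135 mm above the bench, open below to an 8 mm base plate: the hung hammer's butt is 17 mm above the bench. Arm and post (71 mm off along +x) end 5 mm below the ring's top: the head may lie in any direction.
- mallet: Rubber mallet in another well, to be left: same handle, black barrel head 52 mm diameter, 88 mm long along its x, top 178 mm above the bench. Origin: centre of the butt; z up. The fixed wooden block is 100 x 300 x 70 mm high with three wells 100 mm apart in a row, 34 mm wide, 60 mm deep, floor 10 mm above the bench. Heads lie across the block within 12 degrees; which tool is where varies.
- wrench: Steel T-handle socket wrench in the remaining well, to be left: 24 mm socket at the foot, 12 mm shaft, 13 mm thick cross bar 100 mm long along its x, top 154 mm above the bench. Origin: centre of the foot; z up.
Things that resemble listed ones, but are neither listed nor needed, are in the scene too. What is shaped like the hammer but pink or red is not meant. Leave any pink look-alike of the holder alone.

How it is judged:
By the outcome, as a careful person would: the job done as asked, in the order asked, and still so for the second after the job is handed in, with the robot touching nothing.
It also fails if it takes over 40 s, if anything falls off the work surface, if the arm or the gripper's body presses on something with over 40 N, if the wrist force passes 120 N, or if a joint passes its speed limit or range.

## Working session

There is one attempt and no reset: what is moved stays moved. The work goes in short steps, Python scripts to look and compute and a tool call to move; the robot and the scene stay as the last step left them, time stands still between calls to the robot, and variables do not carry over. Pictures are saved under pics/ and viewed, at most 10 in all, crops included, and the job is handed in when it is done.

Besides the shell and the picture viewer there is one more tool, called after ">>>" as name(argument=value, ...) on one line, values as JSON. drive_tool: Moves the arm, as the interface text tells. Its arguments: {"type":"object","properties":{"motion":{"type":"string"},"jaw":{"type":"number"}},"required":["motion"]}

```bash
mkdir -p pics; ls; python3 - <<'E'
from plant import read_state, imaging
import cv2,numpy as np,pickle
s=read_state();print(s['time'],s['tcp_pos'],s['ee_rot'],s['contact_force'])
d={}
for n in("scene","side"):
    r=imaging.read_camera(n);d[n]=r;cv2.imwrite(f"pics/{n}0.png",r["image"][:,:,::-1]);print(n,r["intrinsics"],r["cam_to_world"])
pickle.dump(d,open("cams.pkl","wb"))
E
```

```text
pics
0.0 [ 0.23938445 -0.54942984  0.23046683] [-3.07378058e+00 -6.40406098e-01  3.24321255e-04] [-0.44673118  0.68088514  0.02449598]
scene [[539.84422923   0.         316.11648624]
 [  0.         539.84422923 245.59238672]
 [  0.           0.           1.        ]] [[ 0.87253229  0.3708195  -0.3180885   0.92765257]
 [ 0.48826062 -0.68451417  0.54133347 -0.84583092]
 [-0.01699908 -0.62764103 -0.77831727  1.17283642]
 [ 0.          0.          0.          1.        ]]
side [[445.98315526   0.         319.06561757]
 [  0.         445.98315526 231.63733925]
 [  0.           0.           1.        ]] [[-0.92315189 -0.18004514  0.33966797  0.04151404]
 [-0.38372504  0.48523457 -0.78568601  0.88599414]
 [-0.02335969 -0.85564663 -0.51703304  0.6726182 ]
 [ 0.          0.          0.          1.        ]]
```

View pics/scene0.png

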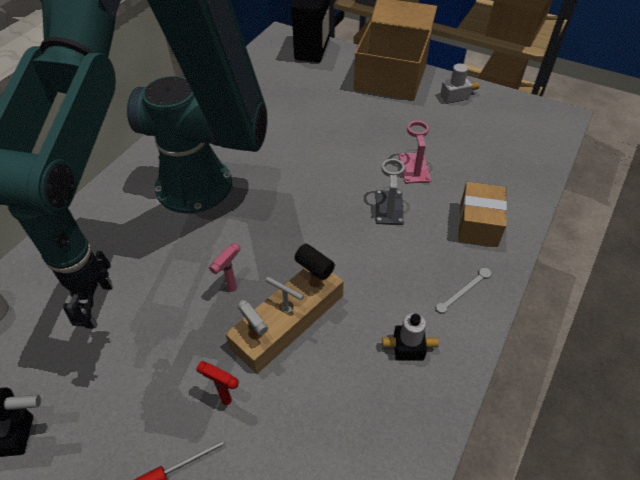

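View pics/side0.png

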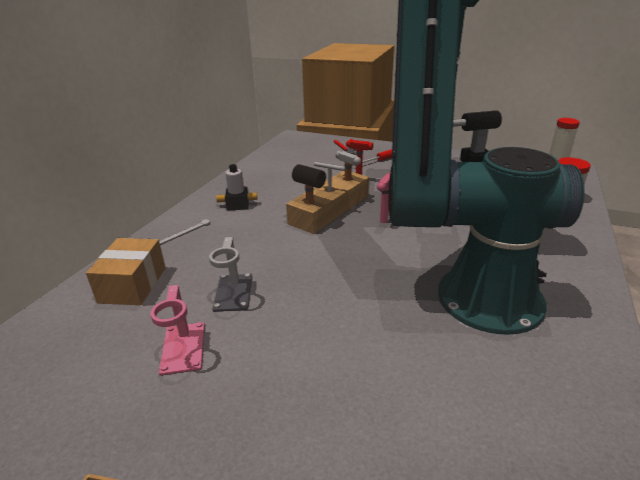

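The scene picture shows the grey hammer at the near end of the block, head about (253,318). The steel ring is at about (393,167), with the pink holder behind it. In the side picture the hammer is at about (347,158) and the steel ring at about (225,257). I'll zoom in on these.

```bash
python3 - <<'E'
import pickle,cv2,numpy as np
d=pickle.load(open("cams.pkl","rb"))
def c(n,x,y,w,h):return cv2.resize(d[n]["image"][y:y+h,x:x+w,::-1],(400,300),interpolation=cv2.INTER_CUBIC)
a=np.vstack([np.hstack([c("scene",215,280,80,60),c("scene",365,150,60,45)]),np.hstack([c("side",310,140,80,60),c("side",195,235,60,45)])])
cv2.imwrite("pics/z.png",a)
E
```

```text
(no output)
```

View pics/z.png

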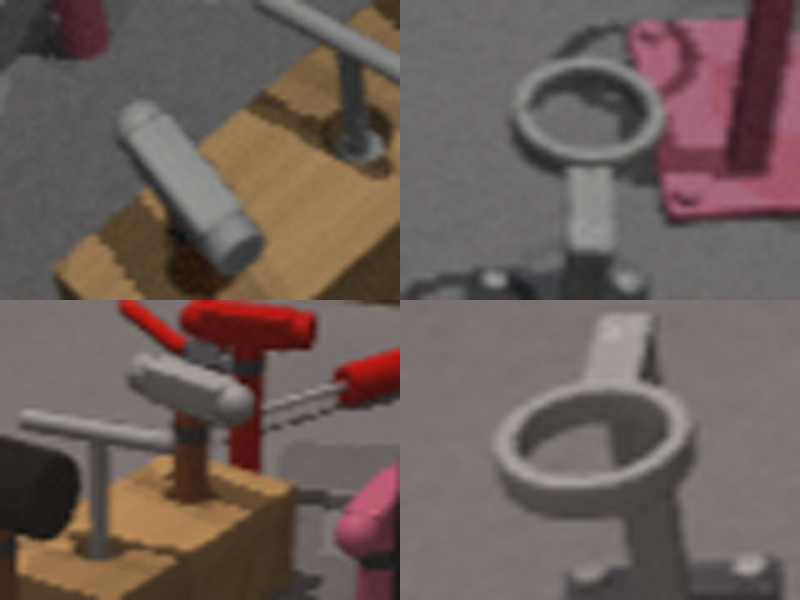

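Zoomed, the hammer head ends are at scene (243,304)/(262.6,330) and side (339,155)/(357.4,160.4). The ring's top centre is at scene (393.2,166.5) and side (224.1,255.6).

```bash
cat > h.py <<'E'
import numpy as np
from scipy.spatial.transform import Rotation as R
def ray(K,T,p):
    v=T[:3,:3]@np.linalg.solve(K,[p[0],p[1],1]);return T[:3,3],v
def at_z(K,T,p,z):
    o,v=ray(K,T,p);return o+v*(z-o[2])/v[2]
def tri(rs):
    A=np.zeros((3,3));b=np.zeros(3)
    for o,v in rs:
        v=v/np.linalg.norm(v);P=np.eye(3)-np.outer(v,v);A+=P;b+=P@o
    return np.linalg.solve(A,b)
E
python3 - <<'E'
import pickle,numpy as np
from h import *
np.set_printoptions(precision=4,suppress=True)
d=pickle.load(open("cams.pkl","rb"));C={n:(d[n]["intrinsics"],d[n]["cam_to_world"]) for n in d}
P={"h1":((243,304),(357.4,160.4),.141),"h2":((262.6,330),(339,155),.141),"ring":((393.2,166.5),(224.1,255.6),.135),
 "wr":((285,289),(329,165),.148),"red":((217,375),None,.141),"pink":((226,259),None,.141)}
for k,(a,b,z) in P.items():
    o=[at_z(*C["scene"],a,z)]
    if b:o+=[at_z(*C["side"],b,z),tri([ray(*C["scene"],a),ray(*C["side"],b)])]
    print(k,*o)
T=R.from_rotvec([-3.07378,-.640406,.0003]).as_matrix();print(T)
E
```

```text
h1 [ 0.4433 -0.3554  0.141 ] [ 0.4434 -0.36    0.141 ] [ 0.4431 -0.3562  0.1423]
h2 [ 0.5188 -0.3906  0.141 ] [ 0.5134 -0.3838  0.141 ] [ 0.5167 -0.3897  0.1381]
ring [0.5542 0.226  0.135 ] [0.5488 0.2329 0.135 ] [0.5526 0.229  0.1317]
wr [ 0.5085 -0.2786  0.148 ] [ 0.5073 -0.2808  0.148 ] [ 0.5077 -0.2792  0.1484]
red [ 0.4936 -0.5252  0.141 ]
pink [ 0.3348 -0.2682  0.141 ]
[[ 0.9168  0.3994 -0.0006]
 [ 0.3994 -0.9168  0.0017]
 [ 0.0002 -0.0018 -1.    ]]
```

>>> drive_tool(motion="291 -66 -20 0 0 0.84;291 -66 -20 0 0 0.84;291 -66 -20 0 0 0.84;291 -66 -20 0 0 0.84;291 -66 -20 0 0 0.84;291 -66 -20 0 0 0.84;291 -66 -20 0 0 0.84;291 -66 -20 0 0 0.84", jaw=64)

```text
time: 0.9
tcp_pos: [0.4815, -0.3717, 0.251]
ee_rot: [-3.071, 0.661, 0.0]
contact_force: [-0.2, -0.4, 0.5]
opening: 0.0639
grip_force: 0.0
```

```bash
python3 - <<'E'
from plant import read_state, imaging
import cv2,numpy as np,pickle
s=read_state();r=imaging.read_camera("wrist")
print(s['time'],s['tcp_pos'],s['ee_rot'],s['joints'],s['contact_force'],s['opening'],r["tool_from_camera"],r["intrinsics"])
cv2.imwrite("pics/w1.png",r["image"][:,:,::-1]);pickle.dump((s,r),open("w1.pkl","wb"))
E
```

```text
0.9 [ 0.48150864 -0.37172792  0.25099778] [-3.07078257e+00  6.61092143e-01  3.45720756e-04] [-7.71112513e-01  3.54504710e-01  1.46607968e+00  2.77176402e-04
  1.32143598e+00  1.22371166e+00] [-0.22177774 -0.43060625  0.53820608] 0.0639130364440909 [[-5.57976811e-04 -9.63770094e-01 -2.66733751e-01  6.81127929e-02]
 [ 9.99999616e-01 -7.18183133e-04  5.03074053e-04 -6.15367231e-04]
 [-6.76411409e-04 -2.66733368e-01  9.63770125e-01 -1.42745118e-01]
 [ 0.00000000e+00  0.00000000e+00  0.00000000e+00  1.00000000e+00]] [[348.84298103   0.         316.95078882]
 [  0.         348.84298103 248.07886318]
 [  0.           0.           1.        ]]
```

View pics/w1.png

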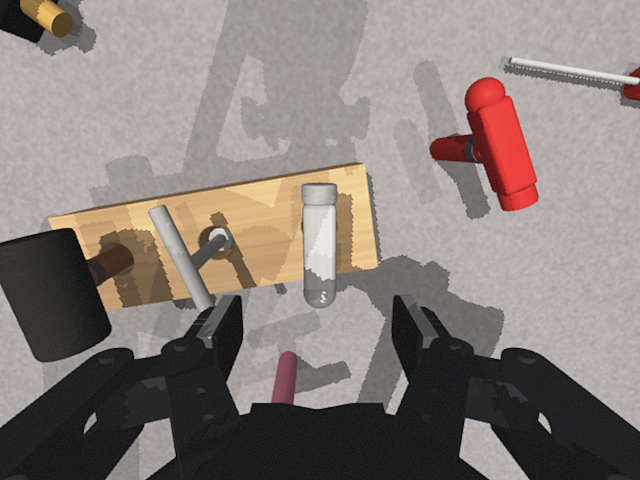

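The wrist view shows the hammer head lined up with the tool: flat end at (319,184), ball end at (319,307), sides at columns 304 and 335. The fingers straddle it, and the wrench is clear on the left.

```bash
python3 - <<'E'
import pickle,numpy as np
from h import *
s,r=pickle.load(open("w1.pkl","rb"))
K=r["intrinsics"];T=r["tool_from_camera"];zt=lambda z:s['tcp_pos'][2]-z
for p,z in[((319,184),.152),((319,307),.141),((304,205),.141),((335,205),.141),((303.5,285),.141),((335,285),.141)]:
    print(p,at_z(K,T,p,zt(z))*1000)
E
```

```text
(319, 184) [46.70114021  0.93838107 98.99778087]
(319, 307) [-50.0509631    1.10571161 109.99778087]
(304, 205) [ 30.66127355  -9.87912732 109.99778087]
(335, 205) [ 30.64644084  12.6552992  109.99778087]
(303.5, 285) [-31.49593923 -10.91650994 109.99778087]
(335, 285) [-31.51605492  13.47853173 109.99778087]
```

>>> drive_tool(motion="-2 1 40 0 0 0;-2 1 80 0 0 0;-2 1 110 0 0 0;-2 1 126 0 0 0;-2 1 126 0 0 0")

```text
time: 1.45
tcp_pos: [0.4744, -0.373, 0.1222]
ee_rot: [-3.066, 0.67, 0.009]
contact_force: [0.9, 1.0, 0.2]
opening: 0.0645
grip_force: 0.0
```

>>> drive_tool(motion="0 0 0 0 0 0;0 0 0 0 0 0;0 0 0 0 0 0;0 0 0 0 0 0;0 0 0 0 0 0;0 0 0 0 0 0;0 0 0 0 0 0", jaw=0)

```text
time: 2.15
tcp_pos: [0.4786, -0.3743, 0.1269]
ee_rot: [3.068, -0.668, 0.004]
contact_force: [-0.8, -0.5, 6.0]
opening: 0.023
grip_force: 59.8
```

>>> drive_tool(motion="0 0 -15 0 0 0;0 0 -35 0 0 0;0 0 -60 0 0 0;0 0 -90 0 0 0;0 0 -130 0 0 0;0 0 -170 0 0 0;0 0 -195 0 0 0;0 0 -200 0 0 0")

```text
time: 2.95
tcp_pos: [0.479, -0.3744, 0.329]
ee_rot: [3.066, -0.668, 0.008]
contact_force: [-0.4, 0.4, -3.3]
opening: 0.0232
grip_force: 59.6
```

```bash
python3 - <<'E'
from plant import read_state, imaging
import cv2,numpy as np
s=read_state();r=imaging.read_camera("wrist");q=imaging.read_camera("scene");t=imaging.read_camera("side")
print(s['time'],s['tcp_pos'],s['ee_rot'],s['joints'],s['contact_force'],s['opening'])
f=lambda r:r["image"][:,:,::-1]
c=cv2.resize(f(q)[150:350,170:370],(400,300+100));d=cv2.resize(f(t)[60:260,250:450],(400,400))
cv2.imwrite("pics/l.png",np.hstack([c,d]))
E
```

```text
2.95 [ 0.4789917  -0.37443459  0.32900359] [ 3.06634181 -0.66769374  0.00830601] [-7.77036705e-01  2.97865713e-01  1.35884777e+00 -4.12789799e-05
  1.47859509e+00  1.22256826e+00] [-0.36532574  0.42513645 -3.33463053] 0.023174134939917202
```

View pics/l.png

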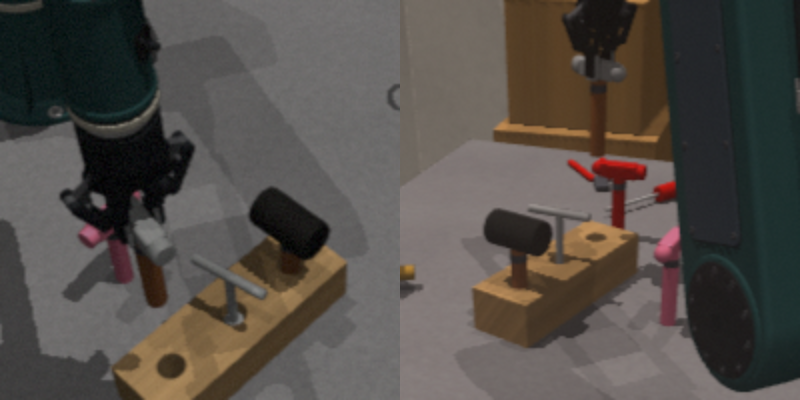

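The hammer hangs straight in the grip, and the mallet and wrench still stand in the block. Next I'll carry it to just short of the ring and look with the wrist camera.

>>> drive_tool(motion="-10 -22 0 0 0 -0.05;-28 -63 0 0 0 -0.1;-46 -104 0 0 0 -0.15;-65 -145 0 0 0 -0.2;-84 -187 0 0 0 -0.25;-102 -229 0 0 0 -0.3;-121 -270 0 0 0 -0.3;-121 -270 0 0 0 -0.3")

```text
time: 3.9
tcp_pos: [0.4778, -0.0719, 0.3228]
ee_rot: [-3.131, 0.194, 0.008]
contact_force: [-0.7, -0.1, -2.7]
opening: 0.023
grip_force: 59.8
```

>>> drive_tool(motion="-3 -30 0 0 0 -0.06;-8 -75 0 0 0 -0.12;-13 -120 0 0 0 -0.18;-18 -165 0 0 0 -0.24;-23 -210 0 0 0 -0.3;-27 -255 0 0 0 -0.3;-29 -288 0 0 0 -0.3;-29 -288 0 0 0 -0.3")

```text
time: 4.7
tcp_pos: [0.4877, 0.215, 0.3229]
ee_rot: [-3.128, -0.274, 0.005]
contact_force: [0.3, -0.7, -3.4]
opening: 0.0231
grip_force: 60.2
```

```bash
python3 - <<'E'
from plant import read_state, imaging
import cv2,numpy as np,pickle
imaging.read_camera("wrist");imaging.read_camera("wrist")
s=read_state();r=imaging.read_camera("wrist")
print(s['time'],s['tcp_pos'],s['ee_rot'],s['joints'],s['contact_force'],s['opening'])
cv2.imwrite("pics/w2.png",r["image"][:,:,::-1]);pickle.dump((s,r),open("w2.pkl","wb"))
E
```

```text
4.8 [0.48756335 0.21156569 0.32316399] [ 3.12848481  0.27042221 -0.00603992] [ 2.79876414e-01  1.88569268e-01  1.52053154e+00 -6.75227939e-04
  1.43654327e+00  1.67831568e+00] [-0.66695257 -0.47803318 -3.03791929] 0.023323057453970807
```

View pics/w2.png

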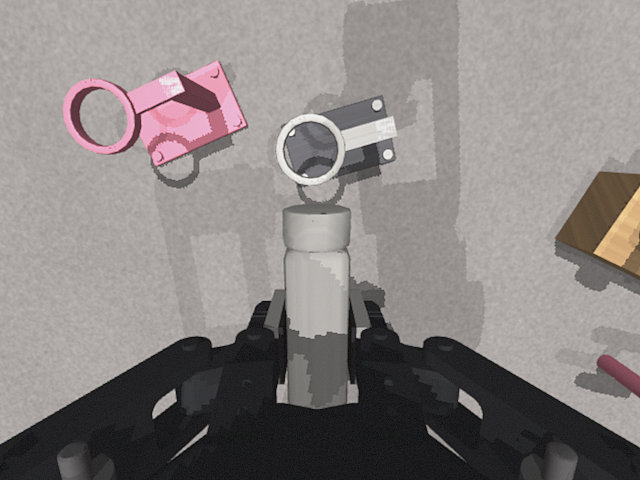

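The steel ring is seen clear of the head, with its centre at about (310.5,149.5). The pink holder is on the left. The hammer head is square in the grip.

```bash
python3 - <<'E'
import pickle,numpy as np
from h import *
s,r=pickle.load(open("w2.pkl","rb"))
K=r["intrinsics"];T=r["tool_from_camera"];M=np.eye(4);M[:3,:3]=R.from_rotvec(s['ee_rot']).as_matrix();M[:3,3]=s['tcp_pos']
p=at_z(K,M@T,(310.5,149.5),.135);print(p, 1000*M[:3,:3].T@(p-M[:3,3]));print(M[:3,:3])
for q in[(276,149.5),(345,149.5)]:print(at_z(K,M@T,q,.135))
E
```

```text
[0.55484255 0.22906196 0.135     ] [ 70.02744043  -5.89872803 187.88204105]
[[ 0.98516018  0.17159737 -0.0037089 ]
 [ 0.17159185 -0.98516655 -0.00176226]
 [-0.00395629  0.00109969 -0.99999157]]
[0.5494608  0.26006122 0.135     ]
[0.56022549 0.19805591 0.135     ]
```

>>> drive_tool(motion="20 -2 0 0 0 0;45 -4 0 0 0 0;63 -5 0 0 0 0;70 -6 0 0 0 0;70 -6 15 0 0 0;70 -6 30 0 0 0;70 -6 40 0 0 0;70 -6 40 0 0 0")

```text
time: 5.65
tcp_pos: [0.5548, 0.2284, 0.2834]
ee_rot: [3.129, 0.267, -0.007]
contact_force: [-0.2, -0.1, -2.1]
opening: 0.0232
grip_force: 60.4
```

```bash
python3 - <<'E'
from plant import read_state, imaging
import cv2,numpy as np
imaging.read_camera("wrist");imaging.read_camera("wrist")
s=read_state();q=imaging.read_camera("scene");t=imaging.read_camera("side")
print(s['time'],s['tcp_pos'],s['ee_rot'],s['contact_force'],s['opening'])
f=lambda r:r["image"][:,:,::-1]
c=cv2.resize(f(q)[110:230,345:445],(400,480),interpolation=cv2.INTER_CUBIC);d=cv2.resize(f(t)[185:305,175:275],(400,480),interpolation=cv2.INTER_CUBIC)
cv2.imwrite("pics/r.png",np.hstack([c,d]))
E
```

```text
5.75 [0.55623041 0.22907396 0.28543025] [ 3.13013323e+00  2.67095683e-01 -7.37017303e-04] [-0.92853883  0.31033186 -2.40862044] 0.023274458809343857
```

View pics/r.png

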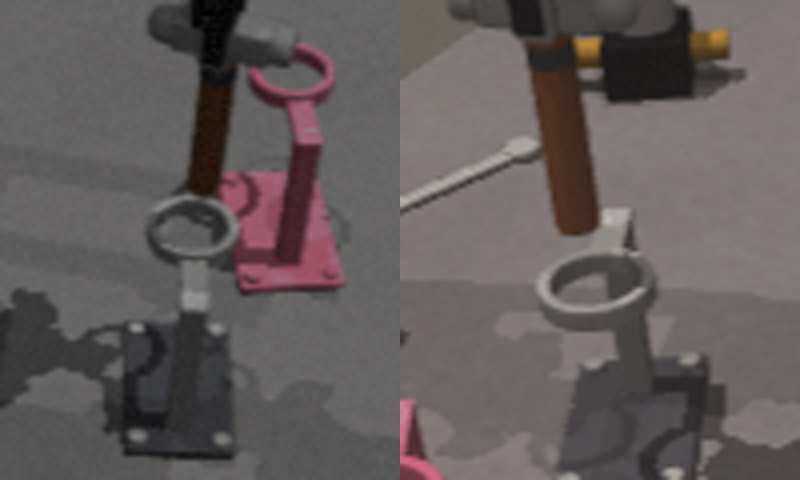

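The butt is just above the ring, at scene (396,156.5) and side (219.5,242). The collar is at scene (399.5,128.8) and side (212,197.5).

```bash
python3 - <<'E'
import pickle,numpy as np
from h import *
d=pickle.load(open("cams.pkl","rb"));C={n:(d[n]["intrinsics"],d[n]["cam_to_world"]) for n in d}
for a,b in[((396,156.5),(219.5,242)),((399.5,128.75),(212,197.5)),((393.2,167.2),(224.3,257.2))]:
    print(tri([ray(*C["scene"],a),ray(*C["side"],b)]))
E
```

```text
[0.55611493 0.23212332 0.16778206]
[0.55956827 0.22585657 0.26981757]
[0.55230005 0.22989348 0.1281262 ]
```

>>> drive_tool(motion="-3 1 5 0 0 0;-3 1 20 0 0 0;-3 1 35 0 0 0;-4 0 50 0 0 0;-4 0 65 0 0 0;-4 0 80 0 0 0;-4 -1 95 0 0 0;-4 -1 100 0 0 0")

```text
time: 6.65
tcp_pos: [0.5512, 0.2297, 0.184]
ee_rot: [3.13, 0.268, -0.004]
contact_force: [0.2, -0.4, -3.7]
opening: 0.0229
grip_force: 60.3
```

No contact so far; continuing down.

>>> drive_tool(motion="0 0 10 0 0 0;0 0 20 0 0 0;0 0 30 0 0 0;0 0 36 0 0 0;0 0 41 0 0 0;0 0 41 0 0 0;0 0 41 0 0 0;0 0 41 0 0 0")

```text
time: 7.45
tcp_pos: [0.5527, 0.23, 0.1448]
ee_rot: [-3.13, -0.268, -0.001]
contact_force: [-0.4, 0.1, -3.0]
opening: 0.023
grip_force: 60.3
```

```bash
python3 - <<'E'
from plant import read_state, imaging
import cv2,numpy as np
imaging.read_camera("wrist")
s=read_state();q=imaging.read_camera("scene");t=imaging.read_camera("side")
print(s['time'],s['tcp_pos'],s['ee_rot'],s['contact_force'],s['opening'])
f=lambda r:r["image"][:,:,::-1]
c=cv2.resize(f(q)[110:230,345:445],(400,480),interpolation=cv2.INTER_CUBIC);d=cv2.resize(f(t)[205:325,175:275],(400,480),interpolation=cv2.INTER_CUBIC)
cv2.imwrite("pics/r2.png",np.hstack([c,d]))
E
```

```text
7.5 [0.55270129 0.2300153  0.14481345] [-3.12986010e+00 -2.67932698e-01 -1.44656613e-03] [-2.35933460e-03 -3.46870608e-01 -3.52140804e+00] 0.022793194515359577
```

View pics/r2.png

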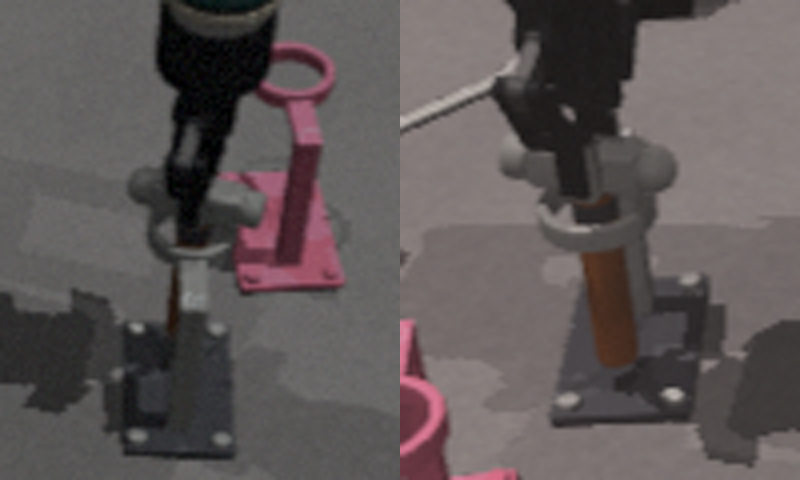

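The handle is well down through the ring with the head just above it. I'll lower a little more, release, then back off.

>>> drive_tool(motion="0 0 3 0 0 0;0 0 4 0 0 0;0 0 4 0 0 0")

```text
time: 7.9
tcp_pos: [0.5521, 0.2298, 0.14]
ee_rot: [3.13, 0.268, -0.001]
contact_force: [0.1, 0.2, -2.4]
opening: 0.0228
grip_force: 60.3
```

>>> drive_tool(motion="0 0 0 0 0 0;0 0 0 0 0 0;0 0 0 0 0 0;0 0 0 0 0 0;0 0 0 0 0 0;0 0 0 0 0 0;0 0 0 0 0 0", jaw=55)

```text
time: 8.6
tcp_pos: [0.5523, 0.2299, 0.1404]
ee_rot: [-3.13, -0.268, -0.0]
contact_force: [-0.3, -1.5, -0.6]
opening: 0.0551
grip_force: 0.0
```

>>> drive_tool(motion="0 0 -15 0 0 0;0 0 -40 0 0 0;0 0 -70 0 0 0;0 0 -100 0 0 0;0 0 -130 0 0 0;-60 0 -150 0 0 0;-90 0 -150 0 0 0;-90 0 -150 0 0 0")

```text
time: 9.4
tcp_pos: [0.4582, 0.2137, 0.2909]
ee_rot: [3.13, 0.269, -0.005]
contact_force: [1.2, 0.5, -0.3]
opening: 0.0554
grip_force: 0.0
```

```bash
python3 - <<'E'
from plant import read_state, imaging
import cv2,numpy as np
s=read_state();q=imaging.read_camera("scene");t=imaging.read_camera("side")
print(s['time'],s['tcp_pos'],s['contact_force'],s['opening'])
f=lambda r:r["image"][:,:,::-1]
c=cv2.resize(f(q)[100:360,215:435],(400,472),interpolation=cv2.INTER_CUBIC);d=cv2.resize(f(t)[205:325,175:275],(400,472),interpolation=cv2.INTER_CUBIC)
cv2.imwrite("pics/r3.png",np.hstack([c,d]))
E
```

```text
9.4 [0.4582406  0.21370525 0.29086257] [ 1.17326241  0.51085676 -0.29650348] 0.055355339292777334
```

View pics/r3.png

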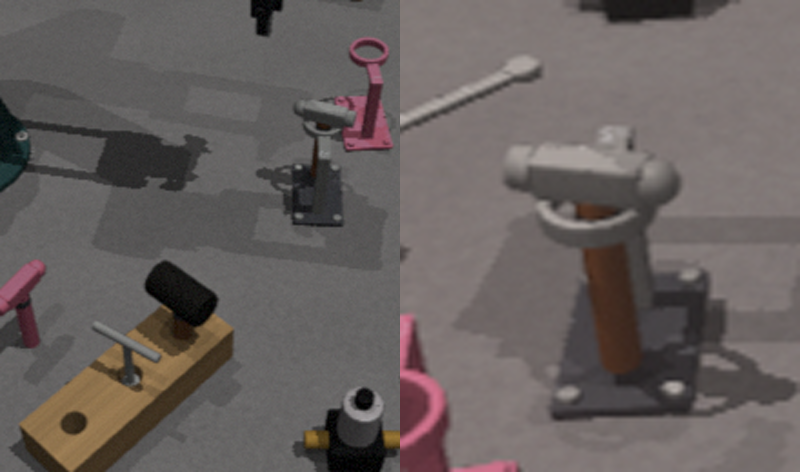

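The hammer hangs upright in the steel ring with its head resting on top. The mallet and wrench still stand in the block, and the gripper is clear.

```bash
python3 -c "
from plant import job
print(job.finish_job())"
```

```text
the job is handed in; nothing more can be done
None
```

The hammer is hanging upright in the steel ring holder with its head caught on top, the mallet and T-handle wrench are still standing in the block, and the job is handed in.

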